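# Re-pin a board cradle level for soldering

### The job

The circuit-board cradle is pinned in its tilted inspection position. Pull the T-handled detent pin out of the post, turn the frame level without touching the circuit board it holds, and push the pin back through the lined-up holes until it snaps fully home, so the frame is locked level for soldering. Leave the meter, the solder reel, the iron holder and the screwdriver where they are.

Things in the scene. Friction and masses are not known exactly. Their poses are not given: they have to be found in the camera images.
- stand: Fixed cradle stand: dark steel base plate 210 x 300 x 10 mm and two upright grey metal posts, the turning frame hung between them. Origin: centre of the base's underside, on the bench; y is parallel to the frame's level turning axis, z up. The post at -y (70 mm wide, y -140 to -116 mm, 190 mm tall) has the pin hole; the other (y 116 to 136) is 145 mm tall.
- axis (a point): Middle of the frame's level turning axis, 115 mm above the bench.
- hole_mouth (a point): Centre of the pin hole's mouth on the taller post's outer face (facing the stand's -y), 165 mm above the bench, 50 mm straight above the turning axis. The hole, 17.5 mm across, runs level along the stand's y through the 24 mm post; 2 mm behind it the frame's 8 mm steel index plate turns, with three like holes for the frame at +0.698, 0 and -0.698 rad. Its axes are the stand's.
- frame (a joint): Turn of the frame, rad: 0 = level (the working position, its index hole in line with the post's hole), positive = rail on the stand's +x side up. Starts pinned near +0.698 (40 degrees); with the pin out it turns from -0.85 to 0.85. A stiff bearing (about 0.25 N m) keeps it where it is left; 3 to 5 N pressed on a rail turns it.
- far_rail (a point): Middle of the upper face of the frame's rail on the stand's +x side, an aluminium bar 20 x 20 mm in section, 204 mm long along the stand's y. Seen in the frame the point lies 80 mm from the turning axis and 10 mm above the frame's mid plane; the rail spans 70 to 90 mm from the axis.
- near_rail (a point): The same point of the like rail on the stand's -x side.
- board: The green circuit board held between the two rails, 139 x 175 x 2 mm, in the frame's mid plane (10 mm below the rails' upper faces), with wound coils and capacitors up to 37 mm tall on its underside. Origin: its centre, on the turning axis. Not to be touched.
- pin: Steel detent pin, 88 mm long, about 0.13 kg, at the start fully home in the post. Origin: middle of its black T-handle, a bar 46 (x) x 22 (y) x 17 (z) mm, at the start level, to be gripped from above across its ends (46 mm). y runs along the pin to the nose. Set down, it lies flat without rolling, its axis 8.5 mm above the bench.
- pin_shoulder (a point): On the pin's axis, 23 mm from the pin's origin: the end face of the flat steel hub (30 x 12 x 17 mm) next to the T-bar. Beyond it the round shank is 16 mm across and 54 mm long with a hemispherical nose. Fully home, this point lies at the hole's mouth and the hub is against the post.
- pin_balls (a point): On the pin's axis, 38 mm beyond the shoulder, level with the two spring balls that stand 2.5 mm out of the shank's sides. Fully home they are behind the index plate and hold the pin; about 10 to 15 N pulls it free, 5 to 10 N pushes it home.
- pin_nose (a point): Tip of the pin's rounded nose, 77 mm from the pin's origin.
- meter: Loose yellow and dark multimeter, 190 x 92 x 54 mm, lying flat. Origin: centre of its underside. Bystander.
- reel: Loose standing solder reel, 68 mm across, 50 mm high. Origin: centre of its underside. Bystander.
- iron_holder: Loose soldering-iron holder: black base 130 x 85 mm, sponge, wire coil and a slanting iron with a yellow handle, up to 190 mm high. Origin: centre of its underside. Bystander.
- driver: Loose screwdriver, 170 mm long, lying on the bench. Bystander.
Mind the look-alikes: they are no part of the job. Of the things shaped like the pin, the steel one is meant.

How it is judged:
By the outcome, as a careful person would: the job done as asked, in the order asked, and still so for the second after the job is handed in, with the robot touching nothing.
It also fails if it takes over 66 s, if anything falls off the work surface, if the arm or the gripper's body presses on something with over 40 N, if the wrist force passes 120 N, or if a joint passes its speed limit or range.

### The arm

A 6-joint arm with a two-finger parallel gripper is mounted at the origin on the work surface. World frame = base frame: x ahead of the robot, y to its left, z up, the work surface at z = 0. Lengths are in m, angles in rad, forces in N, time in s.
With the tool pointing down it reaches from about 0.35 to 0.975 m from the base axis. Payload 4.9 kg.
Tool frame: the origin (TCP) lies on the centre line of the jaws, within the pads' length; the fingertips stand 8 mm ahead of it and the grasp point (between the pads) lies 11 mm behind it; z points along the fingers, y is the line along which they close (so a half turn about z gives the same grasp; the last joint's range is limited). The gripper opens to 85 mm and grips with 20 to 120 N. Pads are 22 mm wide; open, the fingers measure 114 mm over their backs; the gripper's body (76 mm by 85 mm) begins 54 mm behind the grasp point. The pads swing forward as they close: fully open they stand 13 mm farther back than shut.
Start: joints at [-1.365, 0.053, 1.613, -0, 1.476, -0.119], TCP at [0.199, -0.592, 0.239] pointing down, gripper open.
Joint ranges: [-3.01, 3.01], [-1.01, 2.22], [0.06, 2.58], [-1.02, 4.17], [0.09, 2.62], [-3.14, 3.14]. Speed limits (rad/s): [2.57, 2.57, 3.14, 3.14, 3.14, 3.14].

### API

Orientations are given as a rotation vector (axis times angle).
In Python, from bench import bot gives the robot as it stands.
- The arm moves only by the tool servo_tool, never from a script. Its argument "commands" is a list of rows, each a list of 7 numbers: the shift along the tool's x, y, z in cm, then the turn, a rotation vector about the tool's x, y, z in degrees, then the finger opening in cm, from 0 to 8.54. A call has 1 to 20 rows; each row is the pose to reach, as a shift and turn from the pose commanded when the call began, along the tool's axes at that moment; what a row does not reach only later rows make up. A row lasts 1/8 s, in which the tool goes at most 62.5 mm and 10.7 degrees, less where a joint would pass 70% of its speed; a pose out of reach is approached as far as the arm can. A call with a gripper value outside its range is refused whole. The fingers move at their own pace and stop on an object; "newtons" is the grip in N (left out, the last holds). Time passes only in rows, so rows that repeat a pose let the fingers close. It gives the time, the measured TCP pose, the force, the opening and the grip force at its end, in the units of the state.
- bot.sense(): the state, without advancing time (a new reading comes with each control period).
- bot.camera(name): name is "side" or "top" or "wrist"; returns the picture (400x640x3 uint8, red, green, blue); there is no depth.
- bot.get_calibration(name): a dict with "fx", "fy", "cx", "cy" (pixels), "cam_to_world" (4x4, takes a point from camera to world coordinates); the wrist camera has in their place "mount" (4x4, takes a point from camera to tool coordinates, whose origin is the TCP and whose axes are the flange's). Camera axes: x right, y down, z forward; pixel columns grow to the right and rows downward; lengths in m; the calibration is good to about 2 mm. The wrist camera is an equidistant fisheye: a pixel r from the principal point sees the ray r / f radians off the axis. A picture is of the moment at which its call begins: read the wrist's pose just before it. get_calibration takes no time and is no camera call.
- bot.sign_off(): hands the job in; it is judged then, once.
The state is a dict: "time": time; "qpos": joint angles; "dq": joint speeds; "joint_torque": joint torques, N m; "ee_pos": TCP position; "ee_rot": TCP orientation; "wrist_force": force on the tool from outside, world axes, zero at the start; "moment": the same for the moment, N m; "opening": finger opening in m; "gripper_force": force on a finger pad.
Only numpy, scipy, OpenCV 4.12 (cv2) and the standard library are available. Lean on these libraries where they do the work, as an engineer would, in place of code of your own. Each camera call takes 0.05 s, during which the arm holds its last target. There are 200 camera calls.

## Working session

There is one attempt and no reset: what is moved stays moved. The work goes in short steps, Python scripts to look and compute and a tool call to move; the robot and the scene stay as the last step left them, time stands still between calls to the robot, and variables do not carry over. Pictures are saved under pics/ and viewed, at most 12 in all, crops included, and the job is handed in when it is done.

Besides the shell and the picture viewer there is one more tool, called after ">>>" as name(argument=value, ...) on one line, values as JSON. servo_tool: Moves the arm, as the interface text tells. Its arguments: {"type":"object","properties":{"commands":{"type":"array"},"newtons":{"type":"number"}},"required":["commands"]}

```bash
mkdir -p pics; python3 - <<'E'
from bench import bot
import cv2,numpy as np
s=bot.sense();print(s['time'],s['ee_pos'],s['ee_rot'],s['opening'])
for n in ('side','top','wrist'):
    c=bot.get_calibration(n);print(n,{k:np.round(v,4).tolist() for k,v in c.items()})
    cv2.imwrite(f'pics/{n}0.png',bot.camera(n)[...,::-1])
E
```

```text
0.0 [ 0.1993315  -0.59172374  0.23808061] [-3.09825391e+00 -5.07590425e-01  7.11828897e-05] 0.08581332301270284
side {'fx': 399.1682, 'fy': 399.1682, 'cx': 317.6091, 'cy': 200.1206, 'cam_to_world': [[-0.9801, -0.1429, 0.1377, 0.3888], [-0.1982, 0.7427, -0.6397, 0.8813], [-0.0108, -0.6542, -0.7562, 1.16], [0.0, 0.0, 0.0, 1.0]]}
top {'fx': 419.7176, 'fy': 419.7176, 'cx': 321.0849, 'cy': 194.9271, 'cam_to_world': [[-0.1321, -0.963, 0.2349, 0.3163], [-0.9912, 0.1296, -0.026, 0.0182], [-0.0054, -0.2363, -0.9717, 1.3136], [0.0, 0.0, 0.0, 1.0]]}
wrist {'fx': 309.7069, 'fy': 309.7069, 'cx': 315.8523, 'cy': 200.7733, 'mount': [[-0.0018, -0.9569, -0.2903, 0.0747], [1.0, -0.0018, -0.0004, -0.0001], [-0.0002, -0.2903, 0.9569, -0.1347], [0.0, 0.0, 0.0, 1.0]]}
```

View pics/top0.png

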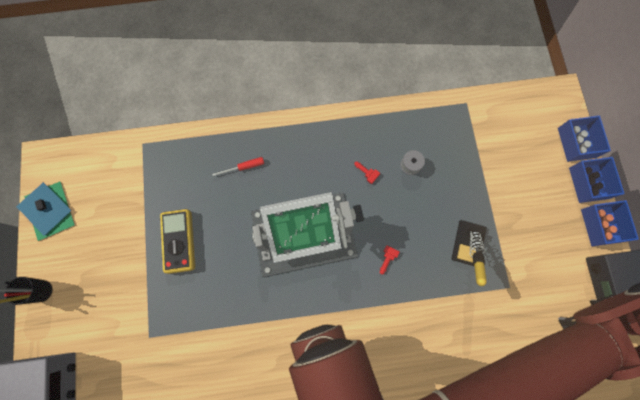

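View pics/side0.png

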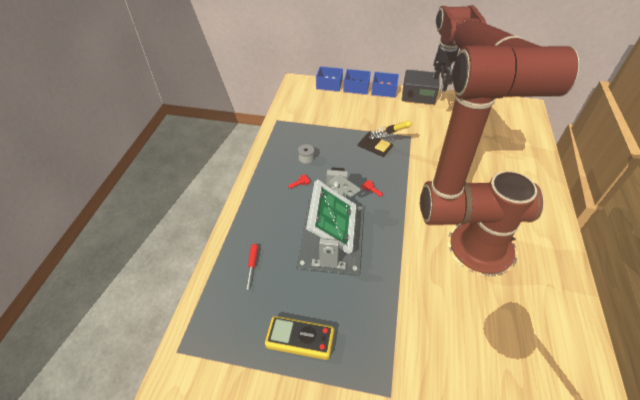

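The top view shows the stand in the middle, at about (305,235). The black T-handle is at (357,213), on the -y side. The red pins at (368,173) and (389,259) are look-alikes. I'll zoom in next.

```bash
python3 - <<'E'
import cv2
a=cv2.imread('pics/top0.png')[175:285,240:400]
cv2.imwrite('pics/c1.png',cv2.resize(a,None,fx=5,fy=5,interpolation=cv2.INTER_CUBIC))
E
```

```text
(no output)
```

View pics/c1.png

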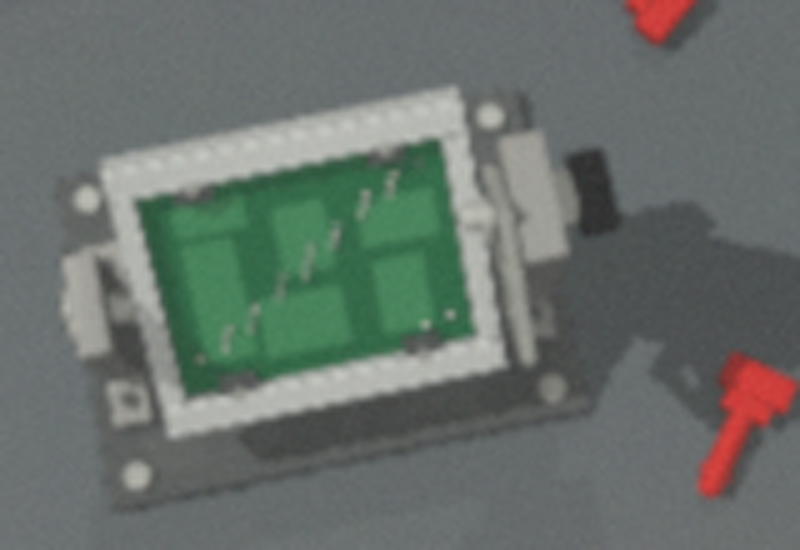

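Five times enlarged crop: base corners are at crop (115,508), (590,405) and (525,95). The tall post's top has corners (500,137), (540,130), (568,258) and (528,262). The handle top runs from (568,155) to (618,230). I'll fit the stand pose to these points.

```bash
cat > h.py <<'E'
import numpy as np,cv2
from bench import bot
from scipy.spatial.transform import Rotation as R
from scipy.optimize import least_squares
def proj(n,P,state=None):
    c=bot.get_calibration(n);P=np.atleast_2d(P)
    if n=='wrist':
        T=np.eye(4);T[:3,:3]=R.from_rotvec(state['ee_rot']).as_matrix();T[:3,3]=state['ee_pos'];T=T@c['mount']
    else: T=np.array(c['cam_to_world'])
    q=(P-T[:3,3])@T[:3,:3]
    if n=='wrist':
        rho=np.hypot(q[:,0],q[:,1]);th=np.arctan2(rho,q[:,2]);k=(th/np.maximum(rho,1e-9))[:,None]
        return q[:,:2]*k*c['fx']+[c['cx'],c['cy']]
    return q[:,:2]/q[:,2:]*[c['fx'],c['fy']]+[c['cx'],c['cy']]
def stand(p,L):  # stand frame -> world, p=x,y,yaw
    L=np.atleast_2d(L);c,s=np.cos(p[2]),np.sin(p[2])
    return np.c_[p[0]+c*L[:,0]-s*L[:,1],p[1]+s*L[:,0]+c*L[:,1],L[:,2]]
E
python3 - <<'E'
from h import *
L=np.array([[-.105,.15,.01],[-.105,-.15,.01],[.105,-.15,.01],[.035,-.116,.19],[.035,-.14,.19],[-.035,-.14,.19],[-.035,-.116,.19],[.023,-.174,.1735],[.023,-.152-.022,.1735],])[:7]
px=np.array([[115,508],[590,405],[525,95],[500,137],[540,130],[568,258],[528,262]])/5+[240,175]-.4
r=least_squares(lambda p:(proj('top',stand(p,L))-px).ravel(),[.3,0,0])
print(r.x,r.fun.reshape(-1,2).round(1))
p=r.x
print('handle px',((proj('top',stand(p,[[.023,-.152,.1735],[.023,-.174,.1735],[-.023,-.174,.1735],[-.023,-.152,.1735]]))+.4-[240,175])*5).round())
print('origin',stand(p,[0,-.163,.165]),'mouth',stand(p,[0,-.14,.165]), 'yaw deg',np.degrees(p[2]))
# wrist flange target: tool z down, tool y along stand x
for sg in (1,-1):
    y=np.array([np.cos(p[2]),np.sin(p[2]),0])*sg; z=np.array([0,0,-1]);x=np.cross(y,z)
    Rt=R.from_matrix(np.c_[x,y,z]); R0=R.from_rotvec(bot.sense()['ee_rot'])
    print('turn',np.degrees((R0.inv()*Rt).as_rotvec()))
R0=R.from_rotvec(bot.sense()['ee_rot']);print(R0.as_matrix().round(3))
E
```

```text
[0.51709666 0.05369196 0.06690087] [[-0.7  0. ]
 [ 0.2  1. ]
 [-1.1 -1.7]
 [ 0.2  0.6]
 [ 0.7  0.3]
 [ 0.6 -0.6]
 [-0.1  0.3]]
handle px [[568. 154.]
 [606. 147.]
 [625. 227.]
 [586. 234.]]
origin [[ 0.52799337 -0.1089434   0.165     ]] mouth [[ 0.5264558  -0.08599485  0.165     ]] yaw deg 3.8331372501783765
turn [-7.08642973e-02 -7.12226284e-02 -7.52208884e+01]
turn [-7.64305805e-02  7.60460475e-02  1.04779068e+02]
[[ 0.948  0.319 -0.   ]
 [ 0.319 -0.948  0.002]
 [ 0.    -0.002 -1.   ]]
```

>>> servo_tool(commands=[[0,0,-5,0,0,0,8.5],[4,-3,-8,0,0,-7,8.5],[8,-6,-8,0,0,-14,8.5],[13,-10,-8,0,0,-22,8.5],[18,-13.6,-8,0,0,-30,8.5],[23,-17.4,-8,0,0,-38,8.5],[28,-21.2,-8,0,0,-46,8.5],[33,-25,-8,0,0,-54,8.5],[38,-28.8,-8,0,0,-62,8.5],[43,-32.5,-6,0,0,-69,8.5],[46.6,-35.3,-5.2,0,0,-75.2,8.5],[46.6,-35.3,-5.2,0,0,-75.2,8.5],[46.6,-35.3,-5.2,0,0,-75.2,8.5],[46.6,-35.3,-5.2,0,0,-75.2,8.5]])

```text
time: 1.9
ee_pos: [0.5281, -0.1101, 0.2917]
ee_rot: [2.148, 2.291, 0.0]
wrist_force: [-0.3, 0.1, 0.5]
opening: 0.0852
gripper_force: 0.0
```

```bash
python3 - <<'E'
from h import *
s=bot.sense();print(s['time'],s['ee_pos'],np.degrees(s['ee_rot']),s['qpos'].round(3) if hasattr(s['qpos'],'round') else s['qpos'],s['wrist_force'])
im=bot.camera('wrist').copy()
cv2.imwrite('pics/w1.png',im[...,::-1])
p=[.5171,.0537,.0669]
print(proj('wrist',stand(p,[[.023,-.152,.1735],[.023,-.174,.1735],[-.023,-.174,.1735],[-.023,-.152,.1735],[.035,-.14,.19],[-.035,-.14,.19],[.035,-.116,.19],[-.035,-.116,.19]]),s).round())
cv2.imwrite('pics/w1c.png',cv2.resize(im[60:330,170:470],None,fx=2,fy=2,interpolation=cv2.INTER_CUBIC)[...,::-1])
E
```

```text
1.9 [ 0.52814074 -0.11011392  0.29174724] [1.23082793e+02 1.31284108e+02 5.18348125e-03] [-0.343 -0.179  1.748 -0.     1.572 -0.408] [-0.34924222  0.05161072  0.52339163]
[[342. 184.]
 [342. 209.]
 [288. 209.]
 [288. 184.]
 [360. 174.]
 [270. 174.]
 [360. 144.]
 [269. 144.]]
```

View pics/w1c.png

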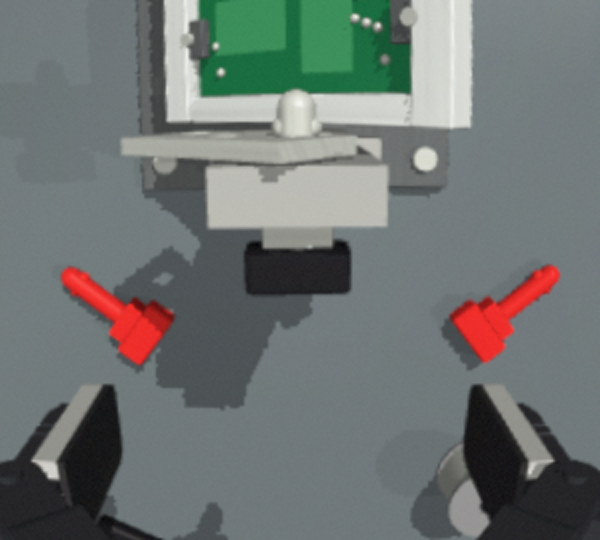

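The handle is square to the tool, centred at about pixel (319,194). That puts it 3 mm to +x and 2 mm to +y of the first fit. I'm descending and gripping.

>>> servo_tool(commands=[[0.2,0.3,4,0,0,0,8.5],[0.2,0.3,8,0,0,0,8.5],[0.2,0.3,11,0,0,0,8.5],[0.2,0.3,13,0,0,0,8.5],[0.2,0.3,14.1,0,0,0,7.5],[0.2,0.3,14.1,0,0,0,6],[0.2,0.3,14.1,0,0,0,5],[0.2,0.3,14.1,0,0,0,4.4],[0.2,0.3,14.1,0,0,0,4],[0.2,0.3,14.1,0,0,0,4]], newtons=40)

```text
time: 3.2
ee_pos: [0.5313, -0.1076, 0.152]
ee_rot: [2.145, 2.294, -0.002]
wrist_force: [-6.5, -2.3, 3.7]
opening: 0.0456
gripper_force: 40.2
```

>>> servo_tool(commands=[[0,-0.1,0,0,0,0,4],[0,-0.1,0,0,0,0,4],[0,-0.1,-0.1,0,0,0,4],[0,-0.1,-0.1,0,0,0,4]], newtons=90)

```text
time: 3.7
ee_pos: [0.5311, -0.1075, 0.1523]
ee_rot: [2.145, 2.292, 0.001]
wrist_force: [-0.1, -4.4, 4.7]
opening: 0.0443
gripper_force: 91.2
```

```bash
python3 - <<'E'
from h import *
im=bot.camera('wrist')
cv2.imwrite('pics/w2.png',im[...,::-1])
E
```

```text
(no output)
```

View pics/w2.png

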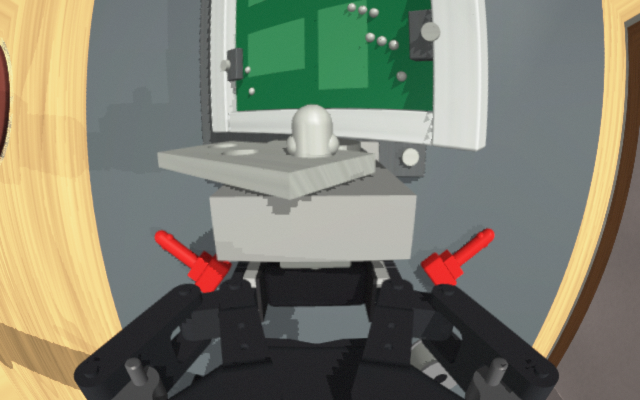

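The T-handle is held between both pads, around pixel (315,285), with the nose and balls visible behind the index plate. I'm pulling it out along tool -x.

>>> servo_tool(commands=[[-0.3,0,-0.1,0,0,0,4],[-0.8,0,-0.1,0,0,0,4],[-1.4,0,-0.1,0,0,0,4],[-2.2,0,-0.1,0,0,0,4],[-3.0,0,-0.1,0,0,0,4],[-4.0,0,-0.1,0,0,0,4],[-5.0,0,-0.1,0,0,0,4],[-6,0,-0.1,0,0,0,4],[-7,0,-0.1,0,0,0,4],[-8,0,-0.1,0,0,0,4],[-8,0,-0.1,0,0,0,4],[-8,0,-0.1,0,0,0,4]])

```text
time: 5.25
ee_pos: [0.5355, -0.1868, 0.1522]
ee_rot: [-2.146, -2.294, -0.0]
wrist_force: [-0.3, 1.5, -1.6]
opening: 0.0445
gripper_force: 91.5
```

```bash
python3 - <<'E'
from h import *
s=bot.sense();print(s['ee_pos'],R.from_rotvec(s['ee_rot']).as_matrix().round(4),s['moment'])
im=bot.camera('wrist')
cv2.imwrite('pics/w3.png',im[...,::-1])
E
```

```text
[ 0.53549902 -0.18676148  0.15221143] [[-6.620e-02  9.978e-01 -2.000e-04]
 [ 9.978e-01  6.620e-02  3.000e-04]
 [ 3.000e-04 -2.000e-04 -1.000e+00]] [-0.03110825  0.00368665 -0.07731757]
```

View pics/w3.png

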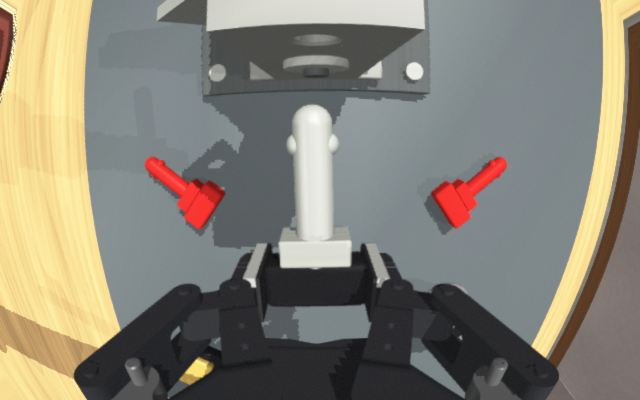

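The pin came out straight, with its nose at pixel (313,108). I'm keeping it in the jaws. Next I carry it over the top, outside the +x rail, and press the rail's outer edge with the left fingertip.

>>> servo_tool(commands=[[0,2,-3,0,0,0,4],[0,5,-6.5,0,0,0,4],[2,8,-6.5,0,0,0,4],[6,8.95,-6.5,0,0,0,4],[11,8.95,-6.5,0,0,0,4],[16,8.95,-6.5,0,0,0,4],[20,8.95,-6.5,0,0,0,4],[21.3,8.95,-6.5,0,0,0,4],[21.3,8.95,-5.5,0,0,0,4],[21.3,8.95,-4.2,0,0,0,4],[21.3,8.95,-4.2,0,0,0,4],[21.3,8.95,-4.2,0,0,0,4]])

```text
time: 6.8
ee_pos: [0.6107, 0.0308, 0.1939]
ee_rot: [-2.148, -2.292, 0.001]
wrist_force: [0.2, 0.5, -0.6]
opening: 0.0444
gripper_force: 92.0
```

```bash
python3 - <<'E'
from h import *
im=bot.camera('wrist')
cv2.imwrite('pics/w4.png',im[...,::-1])
E
```

```text
(no output)
```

View pics/w4.png

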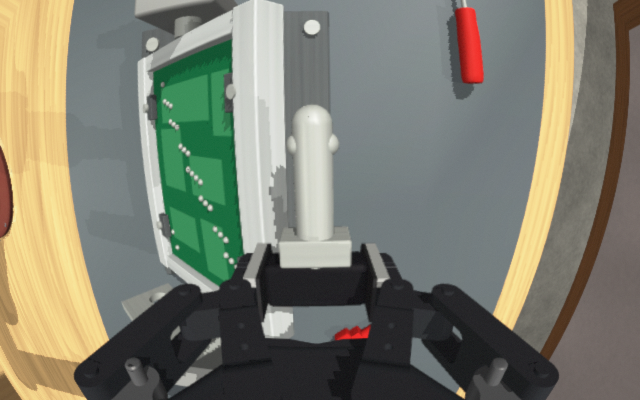

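The left finger is over the +x rail, at about pixel (260,270), and clear of the board. I'm going down gently to find contact.

>>> servo_tool(commands=[[0,0,0.3,0,0,0,4],[0,0,0.5,0,0,0,4],[0,0,0.6,0,0,0,4],[0,0,0.7,0,0,0,4],[0,0,0.7,0,0,0,4]])

```text
time: 7.48
ee_pos: [0.6107, 0.0318, 0.1872]
ee_rot: [-2.146, -2.294, 0.0]
wrist_force: [0.3, 0.5, -1.7]
opening: 0.0444
gripper_force: 92.0
```

>>> servo_tool(commands=[[0,0,0.1,0,0,0,4],[0,0,0.2,0,0,0,4],[0,0,0.3,0,0,0,4],[0,0,0.3,0,0,0,4]])

```text
time: 7.98
ee_pos: [0.6115, 0.0318, 0.1854]
ee_rot: [2.145, 2.293, 0.002]
wrist_force: [0.5, 1.0, 3.3]
opening: 0.0448
gripper_force: 95.1
```

>>> servo_tool(commands=[[0,0.28,0.28,0,0,0,4],[0,0.55,0.57,0,0,0,4],[0,0.8,0.87,0,0,0,4],[0,1.04,1.18,0,0,0,4],[0,1.26,1.5,0,0,0,4],[0,1.48,1.84,0,0,0,4],[0,1.67,2.18,0,0,0,4],[0,1.86,2.53,0,0,0,4],[0,2.02,2.9,0,0,0,4],[0,2.18,3.26,0,0,0,4],[0,2.31,3.63,0,0,0,4],[0,2.44,4.0,0,0,0,4],[0,2.54,4.38,0,0,0,4],[0,2.63,4.77,0,0,0,4],[0,2.63,4.77,0,0,0,4]])

```text
time: 9.85
ee_pos: [0.6359, 0.0334, 0.1352]
ee_rot: [-2.145, -2.293, 0.004]
wrist_force: [0.4, -0.2, 0.1]
opening: 0.0447
gripper_force: 92.7
```

```bash
python3 - <<'E'
from h import *
im=bot.camera('wrist')
cv2.imwrite('pics/w5.png',im[...,::-1])
E
```

```text
(no output)
```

View pics/w5.png

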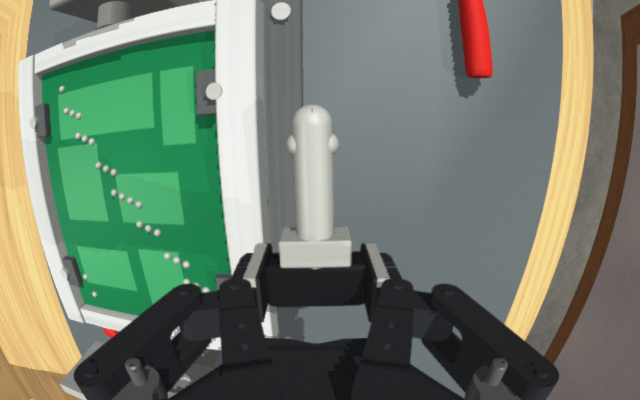

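The frame is following, and the fingertip is on the rail edge near pixel (255,275). Last few millimetres next.

>>> servo_tool(commands=[[0,0.05,0.2,0,0,0,4],[0,0.08,0.4,0,0,0,4],[0,0.1,0.5,0,0,0,4],[0,0.1,0.6,0,0,0,4],[0,0.1,0.6,0,0,0,4],[0,0.1,0.6,0,0,0,4]])

```text
time: 10.65
ee_pos: [0.6381, 0.0336, 0.1305]
ee_rot: [2.146, 2.294, 0.0]
wrist_force: [-0.4, 0.2, -0.5]
opening: 0.045
gripper_force: 91.9
```

```bash
python3 - <<'E'
from h import *
s=bot.sense();print(s['ee_pos'],s['wrist_force'])
im=bot.camera('side');im2=bot.camera('wrist')
a=cv2.resize(im[150:290,270:390],None,fx=4,fy=4,interpolation=cv2.INTER_CUBIC)
cv2.imwrite('pics/s6.png',a[...,::-1]);cv2.imwrite('pics/w6.png',im2[...,::-1])
# predicted rail edges at level
p=[.5199,.0553,.0664]
P=stand(p,[[.09,-.102,.125],[.09,.102,.125],[-.09,.102,.125],[-.09,-.102,.125]])
print('side crop',(proj('side',P)-[270,150])*4);
for th in (0,.05,.1):
    l=[[x*np.cos(th)-.01*np.sin(th),y,.115+x*np.sin(th)+.01*np.cos(th)] for x,y in ((.09,.102),(-.09,.102),(-.09,-.102))]
    print(th,'side',((proj('side',stand(p,l))-[270,150])*4).round(),'wrist',proj('wrist',stand(p,l),s).round())
E
```

```text
[0.63809986 0.03355307 0.13045269] [-0.35460952  0.19974285 -0.52453952]
side crop [[157.13259641 154.98499261]
 [119.68425403 342.50778614]
 [345.77895028 365.82227311]
 [362.15360463 173.76731155]]
0 side [[120. 343.]
 [346. 366.]
 [362. 174.]] wrist [[256.  -8.]
 [  8.  59.]
 [ 61. 324.]]
0.05 side [[120. 339.]
 [346. 369.]
 [362. 177.]] wrist [[253. -12.]
 [ 12.  60.]
 [ 63. 321.]]
0.1 side [[121. 336.]
 [346. 372.]
 [362. 181.]] wrist [[249. -15.]
 [ 17.  60.]
 [ 66. 318.]]
```

View pics/s6.png

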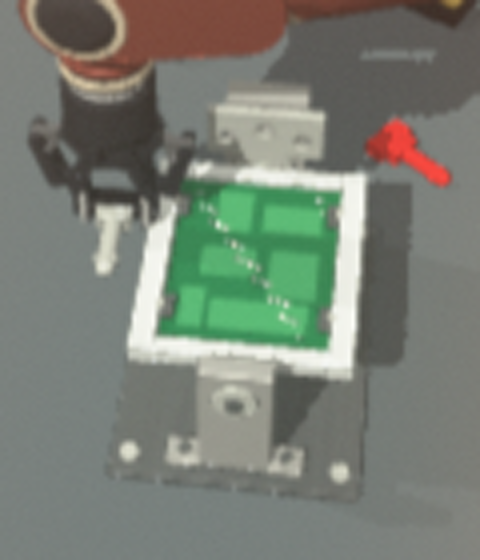

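The frame looks level from the side. I'll check this numerically with the index plate holes, seen at crop (225,135), (263,130) and (300,140).

```bash
python3 - <<'E'
from h import *
p=[.5199,.0553,.0664]
for th in (-.1,-.05,0,.05,.1):
    l=[[-.05*np.sin(th+a),-.106,.115+.05*np.cos(th+a)] for a in (-.698,0,.698)]
    print(th,((proj('side',stand(p,l))-[270,150])*4).round().tolist())
print(((proj('side',stand(p,[[.035,-.116,.19],[-.035,-.116,.19],[.035,-.14,.19],[-.035,-.14,.19]]))-[270,150])*4).round().tolist())
im=cv2.imread('pics/s6.png')
a=cv2.resize(im[60:380,100:400],None,fx=2,fy=2,interpolation=cv2.INTER_CUBIC)
cv2.imwrite('pics/s6c.png',a)
E
```

```text
-0.1 [[219.0, 138.0], [255.0, 129.0], [293.0, 139.0]]
-0.05 [[221.0, 137.0], [258.0, 129.0], [295.0, 141.0]]
0 [[223.0, 136.0], [261.0, 130.0], [297.0, 142.0]]
0.05 [[225.0, 134.0], [263.0, 130.0], [299.0, 144.0]]
0.1 [[228.0, 134.0], [266.0, 130.0], [301.0, 145.0]]
[[221.0, 97.0], [304.0, 104.0], [225.0, 77.0], [306.0, 84.0]]
```

View pics/s6c.png

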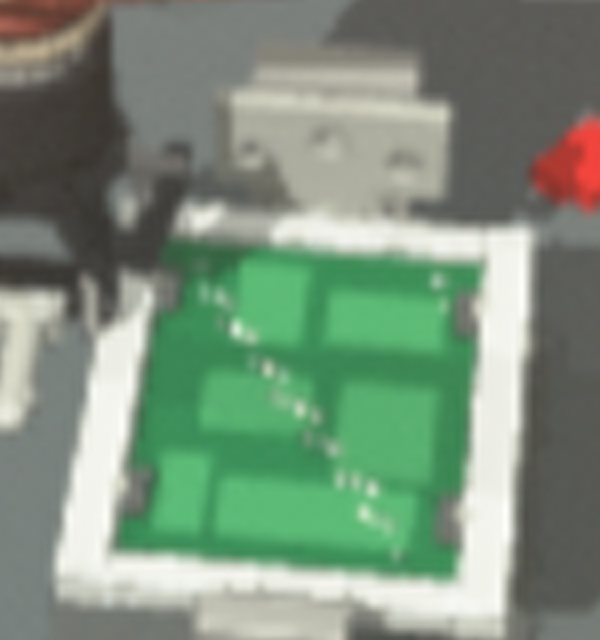

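The outer holes slope 5 px across the plate, against 6 px predicted for level, so the frame is level within about 0.03 rad. I'm backing off up and around to the pre-insertion pose.

>>> servo_tool(commands=[[0,0,-2,0,0,0,4],[0,0,-5,0,0,0,4],[-2,0,-8.6,0,0,0,4],[-6,0,-8.6,0,0,0,4],[-11,0,-8.6,0,0,0,4],[-16,-1,-8.6,0,0,0,4],[-20,-4,-8.6,0,0,0,4],[-21.3,-8,-7,0,0,0,4],[-21.3,-11,-4,0,0,0,4],[-21.3,-11.7,-2.2,0,0,0,4],[-21.3,-11.7,-2.2,0,0,0,4],[-21.3,-11.7,-2.2,0,0,0,4],[-21.3,-11.7,-2.2,0,0,0,4]])

```text
time: 12.38
ee_pos: [0.537, -0.187, 0.1543]
ee_rot: [2.144, 2.293, 0.001]
wrist_force: [-0.2, -0.6, -1.5]
opening: 0.0446
gripper_force: 92.1
```

```bash
python3 - <<'E'
from h import *
s=bot.sense();print(s['ee_pos'],s['wrist_force'])
Rt=R.from_rotvec(s['ee_rot']).as_matrix()
print('yaw',Rt[:,0],'to home, cm tool axes',(Rt.T@(np.array([.5306,-.1073,.1522])-s['ee_pos'])*100).round(2))
a=bot.camera('wrist');cv2.imwrite('pics/w7.png',a[...,::-1])
b=cv2.imread('pics/w3.png')[...,::-1]
d,_=cv2.phaseCorrelate(np.float32(b[0:95,200:440].mean(2)),np.float32(a[0:95,200:440].mean(2)));print('post shift px vs w3',d)
d,_=cv2.phaseCorrelate(np.float32(b[100:260,280:350].mean(2)),np.float32(a[100:260,280:350].mean(2)));print('pin shift px',d)
E
```

```text
[ 0.53703569 -0.18695356  0.15429181] [-0.20346714 -0.60764957 -1.48017534]
yaw [-0.06728383  0.99773289 -0.00140283] to home, cm tool axes [ 7.99 -0.11  0.2 ]
post shift px vs w3 (-2.1342421836386336, -0.037842730790472956)
pin shift px (0.04299129993953699, 0.0717643672384014)
```

>>> servo_tool(commands=[[0,-0.12,0.2,0,0,0,4],[0,-0.12,0.2,0,0,0,4],[0,-0.12,0.2,0,0,0,4],[1,-0.12,0.2,0,0,0,4],[2,-0.12,0.2,0,0,0,4],[2.6,-0.12,0.2,0,0,0,4],[3,-0.12,0.2,0,0,0,4],[3.4,-0.12,0.2,0,0,0,4],[3.4,-0.12,0.2,0,0,0,4]])

```text
time: 13.55
ee_pos: [0.5335, -0.1524, 0.1519]
ee_rot: [2.145, 2.291, 0.006]
wrist_force: [5.9, 2.8, 0.9]
opening: 0.0444
gripper_force: 92.4
```

>>> servo_tool(commands=[[0,0.07,0,0,0,0,4],[0,0.07,0,0,0,0,4],[0.4,0.07,0,0,0,0,4],[0.8,0.07,0,0,0,0,4],[1.2,0.07,0,0,0,0,4],[1.2,0.07,0,0,0,0,4]])

```text
time: 14.3
ee_pos: [0.533, -0.1428, 0.1522]
ee_rot: [2.143, 2.289, -0.001]
wrist_force: [4.3, -3.0, 3.4]
opening: 0.0446
gripper_force: 92.5
```

>>> servo_tool(commands=[[0.3,0.05,-0.08,0,0,0,4],[0.6,0.05,-0.08,0,0,0,4],[1.0,0.05,-0.08,0,0,0,4],[1.0,0.05,-0.08,0,0,0,4]])

```text
time: 14.8
ee_pos: [0.5323, -0.1324, 0.1523]
ee_rot: [2.144, 2.291, -0.002]
wrist_force: [4.3, -3.0, 1.8]
opening: 0.0443
gripper_force: 92.4
```

>>> servo_tool(commands=[[0.3,0.03,0,0,0,0,4],[0.6,0.03,0,0,0,0,4],[0.9,0.03,0,0,0,0,4],[0.9,0.03,0,0,0,0,4]])

```text
time: 15.3
ee_pos: [0.5317, -0.122, 0.152]
ee_rot: [2.146, 2.293, 0.001]
wrist_force: [3.3, 0.7, 2.5]
opening: 0.0445
gripper_force: 92.5
```

The nose is already through the index plate, with low forces. I'm pushing it home.

>>> servo_tool(commands=[[0.4,0.03,0,0,0,0,4],[0.8,0.03,0,0,0,0,4],[1.1,0.03,0,0,0,0,4],[1.4,0.03,0,0,0,0,4],[1.6,0.03,0,0,0,0,4],[1.6,0.03,0,0,0,0,4],[1.6,0.03,0,0,0,0,4]])

```text
time: 16.18
ee_pos: [0.5307, -0.1075, 0.1521]
ee_rot: [2.144, 2.292, -0.005]
wrist_force: [2.0, -8.1, 5.1]
opening: 0.0442
gripper_force: 92.7
```

>>> servo_tool(commands=[[0.15,0,0,0,0,0,4],[0.3,0,0,0,0,0,4],[0.3,0,0,0,0,0,4],[0.3,0,0,0,0,0,4]])

```text
time: 16.68
ee_pos: [0.5307, -0.1075, 0.1523]
ee_rot: [2.142, 2.287, -0.011]
wrist_force: [2.2, -17.4, 2.8]
opening: 0.0446
gripper_force: 92.3
```

Hard stop at the original home depth. Next: relieve the load, release, rise and look.

>>> servo_tool(commands=[[0,0,0,0,0,0,4],[0,0,0,0,0,0,5],[0,0,0,0,0,0,6.5],[0,0,0,0,0,0,8.5],[0,0,0,0,0,0,8.5],[0,0,0,0,0,0,8.5],[0,0,0,0,0,0,8.5],[0,0,-2,0,0,0,8.5],[0,0,-5,0,0,0,8.5],[0,0,-9,0,0,0,8.5],[0,0,-14,0,0,0,8.5],[0,0,-14,0,0,0,8.5],[0,0,-14,0,0,0,8.5]], newtons=40)

```text
time: 18.3
ee_pos: [0.5305, -0.1029, 0.2923]
ee_rot: [2.146, 2.293, 0.001]
wrist_force: [0.5, -0.2, -0.2]
opening: 0.0849
gripper_force: 0.0
```

```bash
python3 - <<'E'
from h import *
im=bot.camera('wrist')
cv2.imwrite('pics/w8c.png',cv2.resize(im[60:330,170:470],None,fx=2,fy=2,interpolation=cv2.INTER_CUBIC)[...,::-1])
E
```

```text
(no output)
```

View pics/w8c.png

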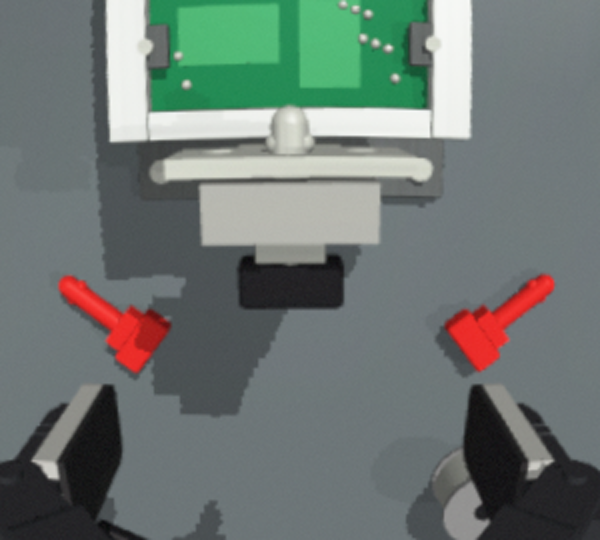

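The frame is level and the pin is home. The hub sits flush against the post at crop (290,250), and the nose and balls are behind the index plate at (290,130). The gripper is clear.

```bash
python3 -c "
from bench import bot
print(bot.sign_off())"
```

```text
the job is handed in; nothing more can be done
None
```

The frame is locked level: the steel pin is fully home in the post, with its balls behind the index plate, the board and the bystanders were not touched, and the job was handed in at about 18 s.

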